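# Feel the two swing arms of the sampler for binding and tag the bad one

### The arm

A 6-joint arm with a two-finger parallel gripper is mounted at the origin on a cart in front of the work surface, level with it; the furniture and walls round the work are solid. World frame = base frame: x ahead of the robot, y to its left, z up, the work surface at z = 0. Lengths are in m, angles in degrees, forces in N, time in s.
With the tool pointing down it reaches from about 0.275 to 0.825 m from the base axis. Payload 4.9 kg.
Tool frame: the origin (TCP) lies at the very end of the fingers, on their centre line; the grasp point (between the pads) lies 19 mm behind it; z points along the fingers, x is the direction in which the jaws open and shut, and the axes are right-handed (so a half turn about z gives the same grasp; the last joint's range is limited). The gripper opens to 85 mm and grips with 20 to 120 N. Pads are 22 mm wide; open, the fingers measure 114 mm over their backs; the gripper's body (76 mm by 85 mm) begins 54 mm behind the grasp point. The pads swing forward as they close: fully open they stand 13 mm farther back than shut.
Start: joints at [60.665, 18.69, -11.035, 60.275, 0, 82.311], TCP at [0.203, 0.511, 0.231] pointing down, gripper open.
Joint ranges: [-152.03, 152.03], [-55.5, 102.48], [-74.3, 77.21], [-110.64, 120.58], [-84.22, 78.4], [-180, 180]. Speed limits (degrees/s): [147.25, 147.25, 180, 180, 180, 180].

### API

Orientations are given as [roll, pitch, yaw] about the fixed x, y, z axes, in that order (R = Rz(yaw) Ry(pitch) Rx(roll)).
In Python, from workcell import get_state, get_image, job_done gives the robot as it stands.
- The arm moves only by the shell command python3 -m crank 'ROWS' [FORCE]. ROWS is a JSON object of lists of equal length, an entry for each row: "delta_pos": the shift along the tool's x, y, z in mm, a list of three; "dr": the turn, a rotation vector about the tool's x, y, z in degrees, a list of three; "grip": the gripper command: -1 is fully open, 1 is shut, values between are in proportion. A call has 1 to 5 rows; each row shifts and turns the commanded pose from where the row before left it, along the tool's axes as they then stand; what a row does not reach is not made up. A row lasts 1/10 s, in which the tool goes at most 50 mm and 8.59 degrees, less where a joint would pass 70% of its speed; a pose out of reach is approached as far as the arm can. A call with a gripper value outside its range is refused whole. The fingers move at their own pace and stop on an object; FORCE is the grip in N (left out, the last holds). Time passes only in rows, so rows that do not move let the fingers close. It gives the time, the measured TCP pose, the force and the opening at its end, in the units of the state.
- get_state(): the state, without advancing time (a new reading comes with each control period).
- get_image(name): name is "side" or "top"; returns a dict with "color" (400x640x3 uint8, red, green, blue), "depth" (400x640 float32, m along the optical axis (not along the pixel's ray), 0 where there is no reading), "fx", "fy", "cx", "cy" (pixels), "D" ([k1, k2, p1, p2, k3] as OpenCV has them; the pictures are not rectified), "xyz" and "orientation" of the camera in the world. Camera axes: x right, y up, looking along -z (the intrinsics and any distortion apply to the point x, -y, -z); pixel columns grow to the right and rows downward; lengths in m; the calibration is good to about 2 mm. A picture is of the moment at which its call begins.
- job_done(): hands the job in, once; it reports no verdict.
The state is a dict: "clock": time; "joints": joint angles; "qvel": joint speeds; "joint_torque": joint torques, N m; "eef_pos": TCP position; "tool_rot": TCP orientation; "wrist_force": force on the tool from outside, world axes, zero at the start; "wrist_torque": the same for the moment, N m; "opening": finger opening in m.
Only numpy, scipy, OpenCV 4.12 (cv2) and the standard library are available. Lean on these libraries where they do the work, as an engineer would, in place of code of your own. Each camera call takes 0.05 s, during which the arm holds its last target.

### The job

Check the two swing-out arms of the white bench sampler before the run: swing each one slowly outwards by its upright black grip. The one that swings freely you leave fully out at its end stop. The other binds part-way: push it only until you clearly feel it stiffen, never force it (stay below 20 N of push), then swing it back fully home and drop the red lock-out collar over its grip so that it sits flat on the arm; do not disturb the two reagent bottles.

Things in the scene. Friction and masses are not known exactly. Their poses are not given: they have to be found in the camera images.
- sampler: the sampler's housing, fixed to the worktop: white box 110 (x) x 230 (y) x 56 (z) mm, origin at the centre of its underside, its front (a dark panel) towards -x. The two arms lie on its top, with pivots 50 mm left and right of its centre (y = +50 and -50 mm)
- swing_left (a joint): the left swing arm (blue pivot cap; left as the robot sees it): angle in rad. 0 = home, pointing outwards to the left, 50 degrees off the housing's forward direction (its -x); 1.05 = fully out at its end stop, in front of the housing, 10 degrees past forward towards the other arm. It grows anticlockwise seen from above. Starts at 0 to 0.1. Stays where left; rubber buffers at both ends give about 1 N per mm
- swing_right (a joint): the right swing arm (green pivot cap; right as the robot sees it): angle in rad. 0 = home, pointing outwards to the right, 50 degrees off the housing's forward direction (its -x); 1.05 = fully out at its end stop, in front of the housing, 10 degrees past forward towards the other arm. It grows clockwise seen from above. Starts at 0 to 0.1. Stays where left; rubber buffers at both ends give about 1 N per mm
- left_grip (a point): foot of the left arm's grip: an upright black post, 16 mm across, 50 mm tall, turning freely about its own axis, on a round seat (40 mm across) at the end of the arm's bar. The point lies on the post's axis on the seat's top face, 72 mm above the worktop, 100 mm from the pivot axis; the post rises 50 mm from it along z. x points along the bar, away from the pivot
- right_grip (a point): foot of the right arm's grip: an upright black post, 16 mm across, 50 mm tall, turning freely about its own axis, on a round seat (40 mm across) at the end of the arm's bar. The point lies on the post's axis on the seat's top face, 72 mm above the worktop, 100 mm from the pivot axis; the post rises 50 mm from it along z. x points along the bar, away from the pivot
- left_pivot (a point): a point on the left arm's upright pivot axis, at the same height as point left_grip; its cap tops out 7 mm above it. A sound arm drags with about 0.5 N at its grip all the way. Exactly one arm, either one, binds; nothing visible tells which
- right_pivot (a point): a point on the right arm's upright pivot axis, at the same height as point right_grip; its cap tops out 7 mm above it. The arm that binds runs as lightly as the other up to some angle from 0.33 to 0.62, different every time, then resists like a spring, about 1 N more per mm of travel at the grip, and springs back to that angle when let go
- collar: red plastic lock-out collar, a ring 46 mm outside, 27 mm hole, 26 mm tall, 40 g, lying flat and loose on the worktop; origin at the centre of its underside, z up along the hole
- bottle_red: small white reagent bottle with a red cap, 33 mm across, 67 mm tall, loose, a bystander; origin at the centre of its underside
- bottle_blue: small white reagent bottle with a blue cap, 33 mm across, 68 mm tall, loose, a bystander; origin at the centre of its underside
Not all that is in view belongs to the job. Several things have the shape of the collar; the one meant has the colours described above.

How it is judged:
By the outcome, as a careful person would: the job done as asked, in the order asked, and still so for the second after the job is handed in, with the robot touching nothing.
It also fails if it takes over 64 s, if anything falls off the work surface, if the arm or the gripper's body presses on something with over 40 N, if the wrist force passes 120 N, or if a joint passes its speed limit or range.

## Working session

There is one attempt and no reset: what is moved stays moved. The work goes in short steps, Python scripts to look and compute and a shell command to move; the robot and the scene stay as the last step left them, time stands still between calls to the robot, and variables do not carry over. Pictures are saved under pics/ and viewed, and the job is handed in when it is done.

```bash
mkdir -p pics; ls
cat > h.py <<'E'
import numpy as np, cv2
from scipy.spatial.transform import Rotation as R
from workcell import get_state, get_image, job_done
def rot(o): return R.from_euler('xyz',o,degrees=True).as_matrix()
def unproj(im,u,v,depth=None):
    K=np.array([[im['fx'],0,im['cx']],[0,im['fy'],im['cy']],[0,0,1]])
    p=cv2.undistortPoints(np.array([[[u,v]]],float),K,np.array(im['D'],float))[0,0]
    return np.array([p[0],-p[1],-1.0])
def ray(im,u,v): return np.array(im['xyz']),rot(im['orientation'])@unproj(im,u,v)
def atz(im,u,v,z):
    o,d=ray(im,u,v); return o+d*(z-o[2])/d[2]
def atd(im,u,v):
    o,d=ray(im,u,v); return o+d*float(im['depth'][int(v),int(u)])
E
python3 - <<'E'
from h import *
import pickle
print(get_state())
for n in ['side','top']:
    im=get_image(n); cv2.imwrite(f'pics/{n}0.png',im['color'][:,:,::-1]); pickle.dump(im,open(f'{n}0.pkl','wb'))
    print(n,im['xyz'],im['orientation'],im['fx'],im['fy'],im['cx'],im['cy'],im['D'])
E
```

```text
pics
{'clock': 0.0, 'joints': array([ 6.06654425e+01,  1.87321656e+01, -1.10920357e+01,  6.02754359e+01,
       -2.36576750e-03,  8.23099819e+01]), 'qvel': array([-0.07234296,  0.05574962, -0.00278124,  0.06369309,  0.02688486,
        0.02245449]), 'joint_torque': array([-4.26182178e-04, -4.43404377e+01,  2.62440526e+01,  1.54126296e-02,
       -1.46312914e-04,  1.54768179e-05]), 'eef_pos': array([0.20258382, 0.51069707, 0.23050178]), 'tool_rot': array([-1.79989012e+02,  9.90576672e-02,  6.83554722e+01]), 'wrist_force': array([0.43944585, 0.59608082, 0.95854736]), 'wrist_torque': array([0.00465238, 0.01348538, 0.03180193]), 'opening': 0.0855896207411701}
side [0.51960124 1.04815267 0.77435475] [  54.69304541   -0.6542346  -178.7166327 ] 382.79803460470026 382.79803460470026 316.80551016245363 196.39974771819354 [-0.00911147  0.          0.          0.          0.        ]
top [0.42869724 0.08663397 1.04427361] [  6.75209468   1.1003946  -88.45608936] 370.7086157925865 370.7086157925865 322.4248164196536 193.37348854092374 [0.02525027 0.         0.         0.         0.        ]
```

View pics/side0.png

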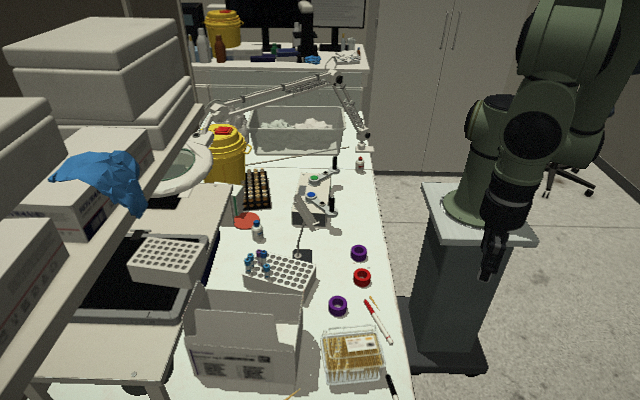

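View pics/top0.png

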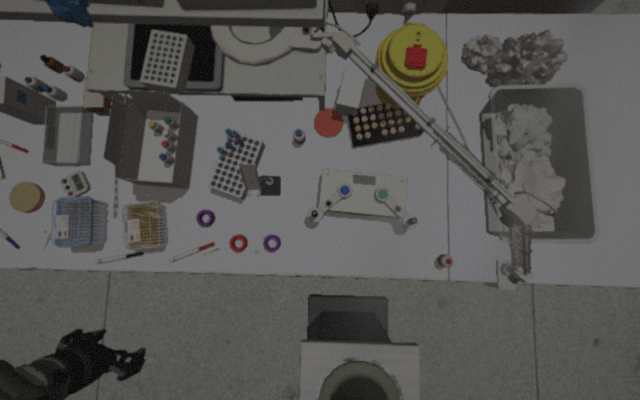

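Top view: the sampler is at about (363,193), with the left grip near (314,214) and the right near (411,221). There are three ring candidates: purple (205,218), red (238,243) and purple (271,243). The red one fits the description. The red-capped bottle is at (445,261) and the blue-capped one at (299,136). I'll confirm in an enlarged crop.

Run:
```python
from h import *
import pickle
t=pickle.load(open('top0.pkl','rb'));s=pickle.load(open('side0.pkl','rb'))
a=t['color'][160:280,190:470,::-1]; a=cv2.resize(a,None,fx=2.8,fy=2.8,interpolation=cv2.INTER_CUBIC)
a=cv2.convertScaleAbs(a,alpha=1.6)
b=cv2.resize(s['color'][140:320,230:400,::-1],None,fx=3.2,fy=3.2,interpolation=cv2.INTER_CUBIC)
cv2.imwrite('pics/t0c.png',a);cv2.imwrite('pics/s0c.png',b)
hsv=cv2.cvtColor(t['color'],cv2.COLOR_RGB2HSV)
def seg(lo,hi,box,nm,z):
    x0,y0,x1,y1=box
    m=cv2.inRange(hsv[y0:y1,x0:x1],lo,hi); ys,xs=np.nonzero(m)
    u,v=xs.mean()+x0,ys.mean()+y0
    print(nm,len(xs),u.round(1),v.round(1),atz(t,u,v,z).round(4), atd(t,u,v).round(4))
seg((110,100,40),(130,255,255),(335,180,355,200),'bluecap',.079)
seg((45,80,40),(90,255,255),(373,184,393,204),'greencap',.079)
m=(cv2.inRange(hsv,(0,120,50),(8,255,255))|cv2.inRange(hsv,(172,120,50),(180,255,255)))
ys,xs=np.nonzero(m[228:258,224:254]);x=xs+224;y=ys+228
u,v=(x.min()+x.max())/2,(y.min()+y.max())/2
print('collar',len(x),u,v,x.mean(),y.mean(),atz(t,u,v,.026),atz(t,x.mean(),y.mean(),.022))
```

```text
bluecap 44 344.5 189.9 [0.5531 0.0505 0.079 ] [0.5531 0.0505 0.0789]
greencap 24 382.0 192.9 [ 0.5476 -0.0473  0.079 ] [ 0.5476 -0.0473  0.0787]
collar 132 238.0 242.5 237.70454545454547 242.67424242424244 [0.40796878 0.33632631 0.026     ] [0.40739383 0.33809229 0.022     ]
```

View pics/t0c.png

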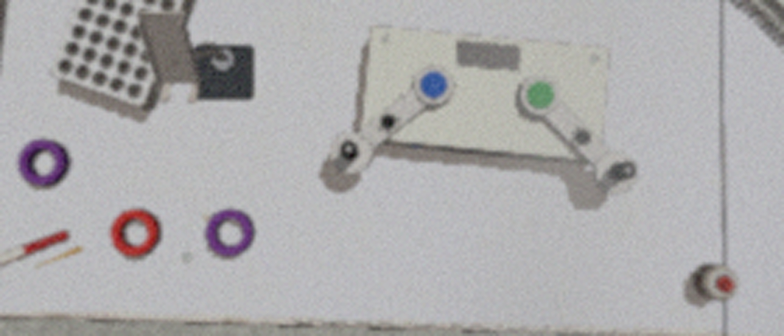

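View pics/s0c.png

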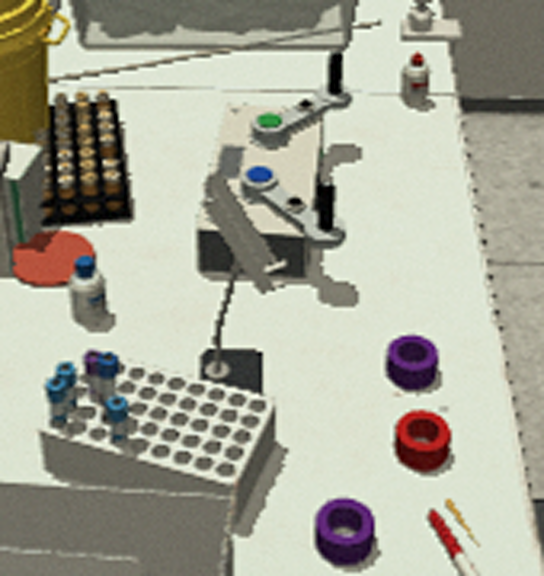

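The crop confirms it: the red ring at top (238,243) is the collar, and its two neighbours are purple. Next I'll measure the grips.

Run:
```python
from h import *
import pickle
P={}
for n in ['top','side']:
    im=pickle.load(open(n+'0.pkl','rb'))
    K=np.array([[im['fx'],0,im['cx']],[0,im['fy'],im['cy']],[0,0,1]])
    vv,uu=np.mgrid[0:400,0:640]
    p=cv2.undistortPoints(np.stack([uu,vv],-1).reshape(-1,1,2).astype(float),K,np.array(im['D'],float))[:,0]
    d=im['depth'].reshape(-1,1)
    W=np.array(im['xyz'])+ (np.c_[p[:,0],-p[:,1],-np.ones(len(p))]*d)@rot(im['orientation']).T
    W[d[:,0]==0]=np.nan; P[n]=W
    for nm,c in [('L',(.493,.131)),('R',(.479,-.12))]:
        r=np.hypot(W[:,0]-c[0],W[:,1]-c[1])<.05
        for lo,hi in [(.06,.076),(.085,.118),(.118,.13)]:
            q=W[r&(W[:,2]>lo)&(W[:,2]<hi)]
            if len(q): print(n,nm,lo,len(q),q.mean(0).round(4),q.min(0).round(3),q.max(0).round(3))
    for nm,c in [('collar',(.407,.337))]:
        r=(np.hypot(W[:,0]-c[0],W[:,1]-c[1])<.035)&(W[:,2]>.012)
        q=W[r];print(n,nm,len(q),q.mean(0).round(4),q.min(0).round(3),q.max(0).round(3))
    hs=W[(W[:,2]>.05)&(W[:,2]<.06)&(abs(W[:,0]-.56)<.12)&(abs(W[:,1])<.16)]
    rr=cv2.minAreaRect((hs[:,:2]*1000).astype(np.float32)); print(n,'housing',rr)
    # tall things near work
    q=W[(W[:,2]>.13)&(W[:,0]>.2)&(W[:,0]<.7)&(W[:,1]>-.4)&(W[:,1]<.45)]
    H,xe,ye=np.histogram2d(q[:,0],q[:,1],bins=[np.arange(.2,.75,.05),np.arange(-.4,.5,.05)])
    print((H>2).astype(int))
np.save('top_w.npy',P['top']);np.save('side_w.npy',P['side'])
```

```text
top L 0.06 218 [0.4953 0.1172 0.0723] [0.47  0.085 0.067] [0.526 0.145 0.076]
top L 0.085 6 [0.4847 0.1236 0.1097] [0.481 0.12  0.098] [0.496 0.13  0.118]
top L 0.118 28 [0.4879 0.1264 0.1214] [0.48  0.12  0.118] [0.495 0.132 0.125]
top R 0.06 217 [ 0.4844 -0.109   0.072 ] [ 0.458 -0.139  0.061] [ 0.519 -0.078  0.076]
top R 0.085 20 [ 0.4753 -0.115   0.1023] [ 0.47  -0.126  0.086] [ 0.483 -0.112  0.118]
top R 0.118 29 [ 0.476  -0.1192  0.1221] [ 0.469 -0.126  0.119] [ 0.482 -0.114  0.126]
top collar 168 [0.4075 0.3368 0.0251] [0.385 0.315 0.013] [0.429 0.359 0.033]
top housing ((549.56298828125, 0.6754837036132812), (230.08847045898438, 110.57679748535156), 85.8829345703125)
[[0 0 0 0 0 0 0 0 0 0 0 0 0 0 0 0 0]
 [0 0 0 0 0 0 0 0 0 0 0 0 0 0 0 0 0]
 [0 0 0 0 0 0 0 0 0 0 0 0 0 0 0 0 0]
 [1 1 0 0 0 0 0 0 0 0 0 0 0 0 0 0 0]
 [1 1 1 0 0 0 0 0 0 0 0 0 0 0 0 0 0]
 [0 1 1 1 0 0 0 0 0 0 0 0 0 0 0 0 0]
 [0 1 1 1 1 0 0 0 0 0 0 0 0 1 0 0 0]
 [0 1 0 1 1 1 0 0 0 0 0 0 0 1 0 0 0]
 [0 1 0 0 1 1 1 0 0 0 0 0 0 0 0 0 0]
 [0 1 0 0 0 0 1 1 0 0 0 0 0 0 0 0 0]]
side L 0.06 158 [0.4997 0.1237 0.0697] [0.471
[... 317 characters left out ...]
12] [ 0.47  -0.119  0.086] [ 0.485 -0.108  0.116]
side R 0.118 9 [ 0.4774 -0.1162  0.1194] [ 0.471 -0.122  0.118] [ 0.482 -0.109  0.123]
side collar 205 [0.4093 0.3442 0.0224] [0.386 0.319 0.012] [0.431 0.365 0.03 ]
side housing ((551.1047973632812, 16.71990966796875), (130.9429168701172, 258.3665771484375), 2.5505077838897705)
[[0 0 0 0 0 0 0 0 0 0 0 0 0 0 0 0 0]
 [0 0 0 0 0 0 0 0 0 0 0 0 0 0 0 0 0]
 [0 0 0 0 0 0 0 0 0 0 0 0 0 0 0 0 0]
 [1 1 0 0 0 0 0 0 0 0 0 0 0 0 0 0 0]
 [1 1 1 0 0 0 0 0 0 0 0 0 0 0 0 0 0]
 [0 1 1 1 0 0 0 0 0 0 0 0 0 0 0 0 0]
 [0 1 1 1 1 0 0 0 0 0 0 0 0 1 0 0 0]
 [0 1 0 1 1 1 0 0 0 0 0 0 0 1 0 0 0]
 [0 1 0 0 1 1 1 0 0 0 0 0 0 0 0 0 0]
 [0 1 0 0 0 0 1 1 0 0 0 0 0 0 0 0 0]]
```

```bash
python3 -m crank '{"delta_pos":[[-20,32,0],[-25,41,0],[-25,41,0],[-25,41,0],[-25,41,0]],"dr":[[0,0,0],[0,0,0],[0,0,0],[0,0,0],[0,0,0]],"grip":[0.4,0.4,0.4,0.4,0.4]}' 60
python3 -m crank '{"delta_pos":[[-25,41,0],[-25,41,0],[-25,41,0],[-25,41,0],[-25,41,0]],"dr":[[0,0,0],[0,0,0],[0,0,0],[0,0,0],[0,0,0]],"grip":[0.4,0.4,0.4,0.4,0.4]}'
python3 -m crank '{"delta_pos":[[0,0,0],[0,0,0],[0,0,0],[0,0,0],[0,0,0]],"dr":[[0,0,7],[0,0,7],[0,0,7],[0,0,6.9],[0,0,0]],"grip":[0.4,0.4,0.4,0.4,0.4]}'
```

```text
clock: 0.6
eef_pos: [0.3413, 0.3257, 0.231]
tool_rot: [-180.0, 0.0, 68.4]
wrist_force: [1.2, 0.4, 0.2]
opening: 0.0259
clock: 1.1
eef_pos: [0.4859, 0.1338, 0.2311]
tool_rot: [-180.0, -0.0, 68.3]
wrist_force: [0.5, 1.5, 0.0]
opening: 0.0261
clock: 1.6
eef_pos: [0.4849, 0.1354, 0.2309]
tool_rot: [-180.0, 0.0, 40.5]
wrist_force: [0.8, 0.5, -0.7]
opening: 0.0255
```

```bash
python3 -m crank '{"delta_pos":[[-3,8.4,30],[0,0,35],[0,0,25],[0,0,0]],"dr":[[0,0,0],[0,0,0],[0,0,0],[0,0,0]],"grip":[0.4,0.4,0.4,0.4]}'
python3 - <<'E'
from h import *
o=[]
for n,(x0,y0,x1,y1) in dict(top=(280,160,440,280),side=(280,140,380,260)).items():
    im=get_image(n); c=im['color'][y0:y1,x0:x1,::-1]; k=480/c.shape[0]
    o.append(cv2.convertScaleAbs(cv2.resize(c,(int(400),int(480)) if n=='side' else (400,300),interpolation=cv2.INTER_CUBIC),alpha=1.4))
o[0]=cv2.copyMakeBorder(o[0],0,180,0,0,cv2.BORDER_CONSTANT)
cv2.imwrite('pics/a1.png',np.hstack(o))
E
```

```text
clock: 2.0
eef_pos: [0.4853, 0.1269, 0.138]
tool_rot: [-179.8, 0.3, 40.6]
wrist_force: [-1.1, 0.5, 0.6]
opening: 0.0258
```

View pics/a1.png

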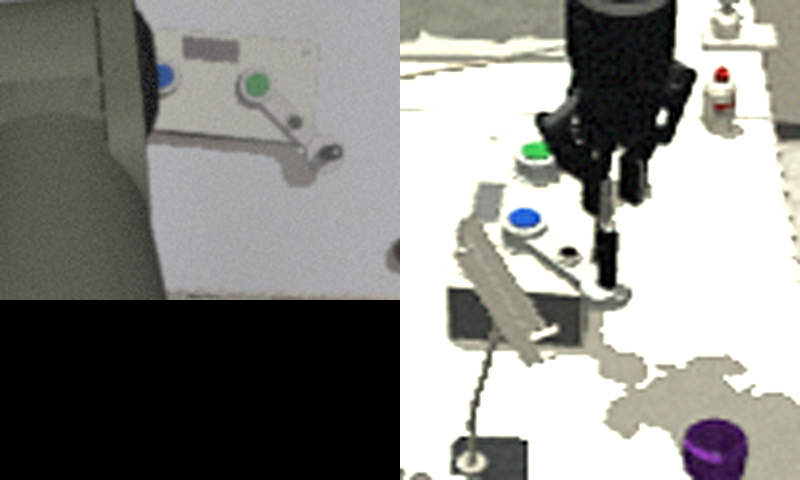

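The side view shows the fingers straddling the post top, about 3 mm too far towards the robot. I'll correct that and descend with a wider opening.

```bash
python3 -m crank '{"delta_pos":[[3,1.6,0],[0,0,0],[0,0,10],[0,0,10],[0,0,10]],"dr":[[0,0,0],[0,0,0],[0,0,0],[0,0,0],[0,0,0]],"grip":[0.2,0.2,0.2,0.2,0.2]}'
python3 -m crank '{"delta_pos":[[0,0,10],[0,0,10],[0,0,0],[0,0,0]],"dr":[[0,0,0],[0,0,0],[0,0,0],[0,0,0]],"grip":[0.2,0.2,0.2,0.45]}'
python3 - <<'E'
from h import *
im=get_image('side'); cv2.imwrite('pics/a2.png',cv2.resize(im['color'][140:260,280:380,::-1],(500,600),interpolation=cv2.INTER_CUBIC))
E
```

```text
clock: 2.6
eef_pos: [0.4914, 0.128, 0.1104]
tool_rot: [-180.0, 0.0, 40.5]
wrist_force: [-0.9, 0.4, -0.8]
opening: 0.0338
clock: 3.0
eef_pos: [0.4914, 0.1279, 0.0908]
tool_rot: [-180.0, 0.0, 40.5]
wrist_force: [0.3, -0.3, -1.0]
opening: 0.0237
```

View pics/a2.png

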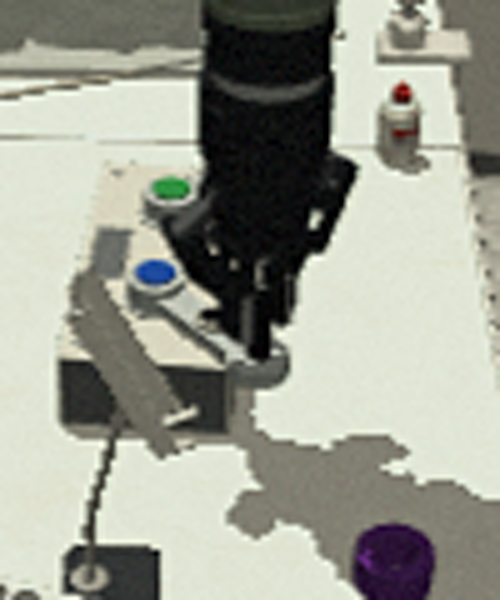

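```bash
for i in 1 2; do python3 -m crank '{"delta_pos":[[-3.5,0.06,0],[-3.5,0.06,0],[-3.5,0.06,0],[-3.5,0.06,0],[-3.5,0.06,0]],"dr":[[0,0,-2],[0,0,-2],[0,0,-2],[0,0,-2],[0,0,-2]],"grip":[0.55,0.55,0.55,0.55,0.55]}'; done
python3 -m crank '{"delta_pos":[[0,0,0],[0,0,0]],"dr":[[0,0,0],[0,0,0]],"grip":[0.55,0.55]}'
```

```text
clock: 3.55
eef_pos: [0.48, 0.1156, 0.0919]
tool_rot: [179.9, -0.1, 50.5]
wrist_force: [0.5, 0.5, 0.2]
opening: 0.0195
clock: 4.05
eef_pos: [0.4702, 0.1013, 0.0919]
tool_rot: [179.9, -0.1, 60.5]
wrist_force: [1.3, 0.8, -0.4]
opening: 0.0192
clock: 4.25
eef_pos: [0.4701, 0.1013, 0.0918]
tool_rot: [179.9, -0.1, 60.4]
wrist_force: [0.5, 1.0, 1.1]
opening: 0.0194
```

```bash
python3 -m crank '{"delta_pos":[[-3.5,0.06,0],[-3.5,0.06,0],[-3.5,0.06,0],[0,0,0]],"dr":[[0,0,-2],[0,0,-2],[0,0,-2],[0,0,0]],"grip":[0.55,0.55,0.55,0.55]}'
```

```text
clock: 4.65
eef_pos: [0.4666, 0.0936, 0.0919]
tool_rot: [179.9, -0.3, 66.5]
wrist_force: [3.3, 6.7, -1.1]
opening: 0.019
```

```bash
python3 -m crank '{"delta_pos":[[-1.7,0.03,0],[-1.7,0.03,0],[0,0,0]],"dr":[[0,0,-1],[0,0,-1],[0,0,0]],"grip":[0.55,0.55,0.55]}'; python3 -m crank '{"delta_pos":[[0,0,0]],"dr":[[0,0,0]],"grip":[0.55]}'
```

```text
clock: 4.95
eef_pos: [0.4657, 0.0913, 0.0919]
tool_rot: [179.9, -0.4, 68.5]
wrist_force: [3.5, 9.2, -2.7]
opening: 0.0193
clock: 5.05
eef_pos: [0.4656, 0.0913, 0.0919]
tool_rot: [179.9, -0.4, 68.5]
wrist_force: [4.2, 7.8, -3.1]
opening: 0.0192
```

The left arm runs light (about 1 N) up to around 0.4 rad, then the force climbs to about 9 N. It binds, so I'm stopping here and swinging it home.

```bash
for i in 1 2 3; do python3 -m crank '{"delta_pos":[[3.5,0.06,0],[3.5,0.06,0],[3.5,0.06,0],[3.5,0.06,0],[3.5,0.06,0]],"dr":[[0,0,2],[0,0,2],[0,0,2],[0,0,2],[0,0,2]],"grip":[0.55,0.55,0.55,0.55,0.55]}'; done
python3 -m crank '{"delta_pos":[[1.7,0.03,0],[0,0,0]],"dr":[[0,0,1],[0,0,0]],"grip":[0.55,0.55]}'
```

```text
clock: 5.55
eef_pos: [0.4718, 0.1045, 0.0916]
tool_rot: [180.0, -0.0, 58.4]
wrist_force: [-0.5, -1.0, 0.1]
opening: 0.0193
clock: 6.05
eef_pos: [0.4819, 0.1183, 0.0914]
tool_rot: [180.0, 0.0, 48.3]
wrist_force: [-0.5, -0.3, 0.6]
opening: 0.0189
clock: 6.55
eef_pos: [0.4945, 0.1303, 0.0914]
tool_rot: [180.0, 0.0, 38.3]
wrist_force: [-1.1, -0.1, 0.5]
opening: 0.019
clock: 6.75
eef_pos: [0.496, 0.1315, 0.0913]
tool_rot: [180.0, -0.0, 37.5]
wrist_force: [-0.7, 0.2, -0.7]
opening: 0.0195
```

```bash
python3 -m crank '{"delta_pos":[[1.5,0,0],[1.5,0,0],[0,0,0]],"dr":[[0,0,0],[0,0,0],[0,0,0]],"grip":[0.55,0.55,0.55]}'; python3 -m crank '{"delta_pos":[[1.5,0,0],[0,0,0],[0,0,0]],"dr":[[0,0,0],[0,0,0],[0,0,0]],"grip":[0.55,0.55,0.55]}'
```

```text
clock: 7.05
eef_pos: [0.4982, 0.1332, 0.0913]
tool_rot: [-180.0, 0.0, 37.5]
wrist_force: [0.1, 0.4, 0.5]
opening: 0.0193
clock: 7.35
eef_pos: [0.4992, 0.134, 0.0912]
tool_rot: [-180.0, 0.0, 37.5]
wrist_force: [-1.8, -0.8, 1.0]
opening: 0.0189
```

```bash
python3 -m crank '{"delta_pos":[[1.5,0,0],[0,0,0],[0,0,0]],"dr":[[0,0,0],[0,0,0],[0,0,0]],"grip":[0.55,0.55,0.55]}'; python3 -m crank '{"delta_pos":[[1.5,0,0],[0,0,0],[0,0,0]],"dr":[[0,0,0],[0,0,0],[0,0,0]],"grip":[0.55,0.55,0.55]}'
```

```text
clock: 7.65
eef_pos: [0.5003, 0.1349, 0.0912]
tool_rot: [-180.0, 0.0, 37.5]
wrist_force: [-2.2, -1.4, 2.5]
opening: 0.0197
clock: 7.95
eef_pos: [0.5015, 0.1358, 0.0912]
tool_rot: [-180.0, 0.0, 37.5]
wrist_force: [-2.9, -1.9, 2.1]
opening: 0.0194
```

```bash
python3 -m crank '{"delta_pos":[[-2.5,0,0],[-2.7,0,0],[0,0,0],[0,0,0],[0,0,-15]],"dr":[[0,0,0],[0,0,0],[0,0,0],[0,0,0],[0,0,0]],"grip":[0.55,0.55,0.3,0.2,0.2]}'
python3 -m crank '{"delta_pos":[[0,0,-20],[0,0,-35],[0,0,-35],[0,0,0],[0,0,0]],"dr":[[0,0,0],[0,0,0],[0,0,-8],[0,0,-8],[0,0,-8]],"grip":[0.2,0.2,0.2,0.2,0.2]}'
python3 -m crank '{"delta_pos":[[0,0,0],[0,0,0],[0,0,0],[0,0,0],[0,0,0]],"dr":[[0,0,-8.2],[0,0,-8.2],[0,0,-8.2],[0,0,-8.2],[0,0,-8.2]],"grip":[0.2,0.2,0.2,0.2,0.2]}'
python3 -m crank '{"delta_pos":[[0,0,0],[0,0,0],[0,0,0],[0,0,0],[0,0,0]],"dr":[[0,0,-8.2],[0,0,-8.2],[0,0,-8.2],[0,0,-7.9],[0,0,0]],"grip":[0.2,0.2,0.2,0.2,0.2]}'
```

```text
clock: 8.45
eef_pos: [0.4967, 0.1327, 0.1051]
tool_rot: [-179.9, 0.1, 37.5]
wrist_force: [-1.3, -0.4, -0.2]
opening: 0.0343
clock: 8.95
eef_pos: [0.4992, 0.1331, 0.198]
tool_rot: [179.8, -0.2, 61.8]
wrist_force: [-0.0, -0.6, -0.4]
opening: 0.0344
clock: 9.45
eef_pos: [0.4981, 0.133, 0.1964]
tool_rot: [179.9, -0.0, 102.8]
wrist_force: [0.1, 0.3, 0.0]
opening: 0.0342
clock: 9.95
eef_pos: [0.4981, 0.1329, 0.1965]
tool_rot: [179.9, 0.0, 134.9]
wrist_force: [0.1, 1.2, 0.4]
opening: 0.0339
```

```bash
python3 -m crank '{"delta_pos":[[-27,-32,0],[-27,-32,0],[-27,-32,0],[-27,-32,0],[-27,-32,0]],"dr":[[0,0,0],[0,0,0],[0,0,0],[0,0,0],[0,0,0]],"grip":[0.2,0.2,0.2,0.2,0.2]}'
python3 -m crank '{"delta_pos":[[-27.8,-33.4,0],[0,0,0],[0,0,30],[0,0,29],[0,0,0]],"dr":[[0,0,0],[0,0,0],[0,0,0],[0,0,0],[0,0,0]],"grip":[0.2,0.2,0.2,0.2,0.2]}'
python3 - <<'E'
from h import *
im=get_image('side'); cv2.imwrite('pics/a3.png',cv2.resize(im['color'][140:260,280:380,::-1],(500,600),interpolation=cv2.INTER_CUBIC))
im=get_image('top'); cv2.imwrite('pics/a3t.png',cv2.resize(im['color'][160:280,270:470,::-1],(800,480),interpolation=cv2.INTER_CUBIC))
E
```

```text
clock: 10.45
eef_pos: [0.4799, -0.0774, 0.1966]
tool_rot: [180.0, 0.1, 134.8]
wrist_force: [0.9, -0.8, -0.7]
opening: 0.034
clock: 10.95
eef_pos: [0.4733, -0.1176, 0.1343]
tool_rot: [-179.9, -0.3, 134.8]
wrist_force: [-0.1, -0.0, -0.4]
opening: 0.0341
```

View pics/a3.png

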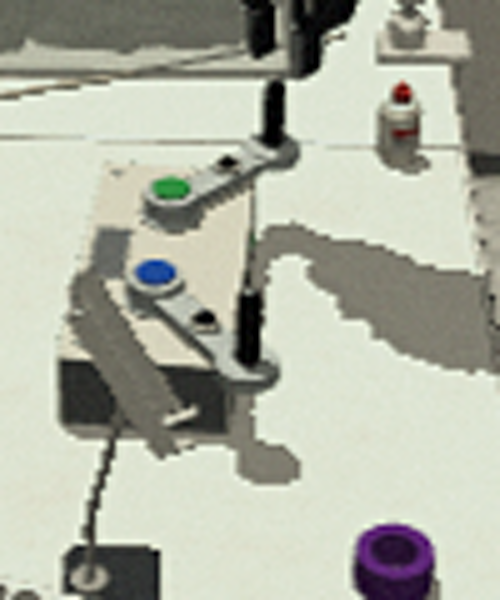

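View pics/a3t.png

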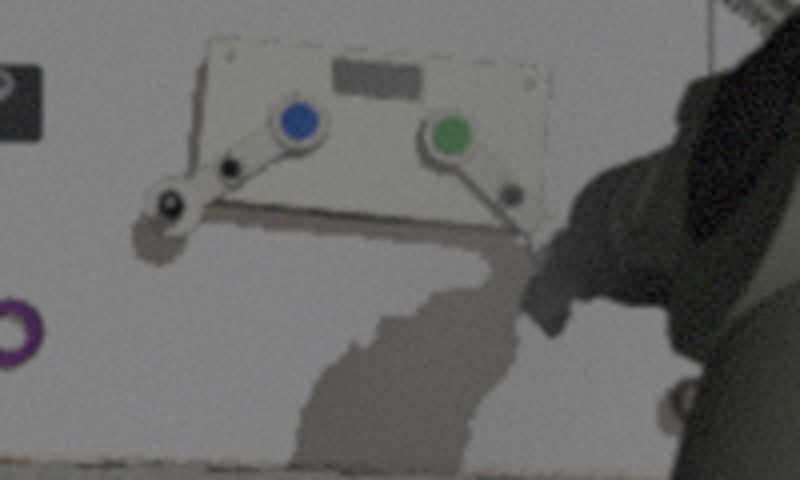

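Side view: the fingers sit at about x=260 and 304, with the post at 275, so I need to shift +x by about 4–5 mm. The left arm is home.

```bash
python3 -m crank '{"delta_pos":[[-4.5,2.3,0],[0,0,0],[0,0,10],[0,0,10],[0,0,0]],"dr":[[0,0,0],[0,0,0],[0,0,0],[0,0,0],[0,0,0]],"grip":[0.2,0.2,0.2,0.2,0.2]}'
python3 -m crank '{"delta_pos":[[0,0,12],[0,0,11],[0,0,0],[0,0,0]],"dr":[[0,0,0],[0,0,0],[0,0,0],[0,0,0]],"grip":[0.2,0.2,0.4,0.55]}'
python3 - <<'E'
from h import *
im=get_image('side'); cv2.imwrite('pics/a4.png',cv2.resize(im['color'][140:260,280:380,::-1],(500,600),interpolation=cv2.INTER_CUBIC))
E
```

```text
clock: 11.55
eef_pos: [0.4793, -0.1201, 0.1157]
tool_rot: [-179.9, -0.2, 134.9]
wrist_force: [0.3, 0.8, 0.7]
opening: 0.0343
clock: 11.95
eef_pos: [0.48, -0.1204, 0.0937]
tool_rot: [-180.0, -0.1, 134.9]
wrist_force: [-0.8, 1.0, -0.1]
opening: 0.0197
```

View pics/a4.png

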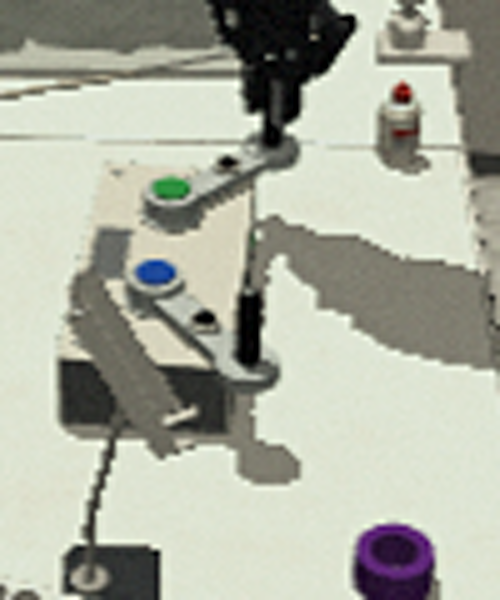

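```bash
for i in 1 2 3; do python3 -m crank '{"delta_pos":[[3.5,0.06,0],[3.5,0.06,0],[3.5,0.06,0],[3.5,0.06,0],[3.5,0.06,0]],"dr":[[0,0,2],[0,0,2],[0,0,2],[0,0,2],[0,0,2]],"grip":[0.55,0.55,0.55,0.55,0.55]}'; done
```

```text
clock: 12.5
eef_pos: [0.4699, -0.1076, 0.0948]
tool_rot: [180.0, 0.1, 124.9]
wrist_force: [0.2, -0.3, -0.5]
opening: 0.0192
clock: 13.0
eef_pos: [0.4612, -0.0924, 0.0949]
tool_rot: [180.0, 0.1, 114.9]
wrist_force: [-0.3, -0.8, 0.5]
opening: 0.0193
clock: 13.5
eef_pos: [0.4552, -0.076, 0.0949]
tool_rot: [179.9, 0.1, 104.9]
wrist_force: [-0.2, -0.9, -0.1]
opening: 0.0191
```

```bash
python3 -m crank '{"delta_pos":[[3.5,0.06,0],[3.5,0.06,0],[3.5,0.06,0],[0,0,0]],"dr":[[0,0,2],[0,0,2],[0,0,2],[0,0,0]],"grip":[0.55,0.55,0.55,0.55]}'
```

```text
clock: 13.9
eef_pos: [0.4528, -0.0653, 0.0948]
tool_rot: [179.9, 0.0, 99.0]
wrist_force: [0.1, -0.4, -0.7]
opening: 0.0191
```

```bash
for i in 1 2; do python3 -m crank '{"delta_pos":[[3.5,-0.2,0],[3.5,-0.2,0],[3.5,-0.2,0],[3.5,-0.2,0],[3.5,-0.2,0]],"dr":[[0,0,2],[0,0,2],[0,0,2],[0,0,2],[0,0,2]],"grip":[0.55,0.55,0.55,0.55,0.55]}'; done
python3 -m crank '{"delta_pos":[[0,0,0]],"dr":[[0,0,0]],"grip":[0.55]}'
```

```text
clock: 14.4
eef_pos: [0.4505, -0.0484, 0.0947]
tool_rot: [179.9, 0.0, 88.9]
wrist_force: [0.4, -0.7, 0.3]
opening: 0.0191
clock: 14.9
eef_pos: [0.4511, -0.0309, 0.0947]
tool_rot: [179.9, 0.0, 78.9]
wrist_force: [-0.1, -0.2, 0.2]
opening: 0.0192
clock: 15.0
eef_pos: [0.451, -0.0306, 0.0946]
tool_rot: [180.0, -0.0, 79.0]
wrist_force: [1.0, -0.2, 1.2]
opening: 0.0193
```

```bash
python3 -m crank '{"delta_pos":[[2.5,0,0],[2.5,0,0],[2,0,0],[0,0,0]],"dr":[[0,0,1],[0,0,1],[0,0,1],[0,0,0]],"grip":[0.55,0.55,0.55,0.55]}'
python3 -m crank '{"delta_pos":[[2,0,0],[0,0,0],[0,0,0]],"dr":[[0,0,0],[0,0,0],[0,0,0]],"grip":[0.55,0.55,0.55]}'
```

```text
clock: 15.4
eef_pos: [0.4521, -0.0235, 0.0943]
tool_rot: [180.0, -0.0, 76.0]
wrist_force: [-0.1, -0.5, 0.6]
opening: 0.0188
clock: 15.7
eef_pos: [0.4524, -0.0217, 0.0942]
tool_rot: [-180.0, -0.0, 76.0]
wrist_force: [-0.5, 0.2, 0.2]
opening: 0.0197
```

```bash
for i in 1 2; do python3 -m crank '{"delta_pos":[[2,0,0],[0,0,0],[0,0,0]],"dr":[[0,0,0],[0,0,0],[0,0,0]],"grip":[0.55,0.55,0.55]}'; done
```

```text
clock: 16.0
eef_pos: [0.4529, -0.02, 0.0943]
tool_rot: [-180.0, 0.0, 76.0]
wrist_force: [0.0, -1.6, 0.0]
opening: 0.0192
clock: 16.3
eef_pos: [0.4534, -0.0182, 0.0943]
tool_rot: [180.0, 0.0, 76.0]
wrist_force: [-0.2, -4.1, 0.5]
opening: 0.0192
```

```bash
python3 -m crank '{"delta_pos":[[-2.5,0,0],[-2.5,0,0],[0,0,0],[0,0,0],[0,0,-15]],"dr":[[0,0,0],[0,0,0],[0,0,0],[0,0,0],[0,0,0]],"grip":[0.55,0.55,0.35,0.2,0.2]}'
python3 -m crank '{"delta_pos":[[0,0,-20],[0,0,-35],[0,0,-35],[0,0,0],[0,0,0]],"dr":[[0,0,0],[0,0,0],[0,0,8],[0,0,8],[0,0,8]],"grip":[0.2,0.2,0.2,0.2,0.2]}'
python3 -m crank '{"delta_pos":[[0,0,0],[0,0,0],[0,0,0]],"dr":[[0,0,8],[0,0,8],[0,0,0]],"grip":[0.2,0.2,0.2]}'
python3 - <<'E'
from h import *
im=get_image('side'); cv2.imwrite('pics/a5.png',cv2.resize(im['color'][140:260,280:380,::-1],(500,600),interpolation=cv2.INTER_CUBIC))
t=get_image('top')
from scipy.optimize import least_squares
for n,I,(x0,y0,x1,y1) in [('top',t,(224,228,254,258)),('side',im,(348,262,376,292))]:
    hsv=cv2.cvtColor(I['color'],cv2.COLOR_RGB2HSV)
    m=(cv2.inRange(hsv,(0,110,50),(8,255,255))|cv2.inRange(hsv,(172,110,50),(180,255,255)))[y0:y1,x0:x1]
    # render model: silhouette compare
    def model(p,K=8):
        a=np.linspace(0,2*np.pi,60)
        K_=np.array([[I['fx'],0,I['cx']],[0,I['fy'],I['cy']],[0,0,1]])
        def pr(r,z):
            W=np.c_[p[0]+r*np.cos(a),p[1]+r*np.sin(a),0*a+z]
            C=(W-np.array(I['xyz']))@rot(I['orientation'])
            C=C*[1,-1,-1]
            return cv2.projectPoints(C,np.zeros(3),np.zeros(3),K_,np.array(I['D'],float))[0][:,0]
        f=lambda q:np.round((q-[x0,y0]+.5)*K).astype(np.int32)
        g=np.zeros(((y1-y0)*K,(x1-x0)*K),np.uint8)
        cv2.fillConvexPoly(g,cv2.convexHull(np.r_[f(pr(.023,0)),f(pr(.023,.026))]),255)
        return cv2.resize(g,(x1-x0,y1-y0),interpolation=cv2.INTER_AREA)/255.
    mm=cv2.drawContours(np.zeros_like(m),[cv2.convexHull(np.argwhere(m)[:,::-1].astype(np.int32))],-1,255,-1)/255.
    best=min(((np.abs(model((x,y))-mm).sum(),x,y) for x in np.arange(.396,.422,.001) for y in np.arange(.325,.352,.001)))
    print(n,best,m.sum()/255)
E
```

```text
clock: 16.8
eef_pos: [0.4508, -0.0222, 0.1081]
tool_rot: [-179.8, -0.0, 76.0]
wrist_force: [-0.1, -0.8, 0.3]
opening: 0.0343
clock: 17.3
eef_pos: [0.4532, -0.0227, 0.2007]
tool_rot: [179.9, -0.1, 51.6]
wrist_force: [0.2, -0.0, -1.2]
opening: 0.0344
clock: 17.6
eef_pos: [0.4522, -0.0225, 0.1993]
tool_rot: [-180.0, -0.0, 36.0]
wrist_force: [-0.3, -0.4, 0.4]
opening: 0.0342
top (np.float64(44.89411764705882), np.float64(0.40700000000000003), np.float64(0.339)) 138.0
side (np.float64(29.4078431372549), np.float64(0.40700000000000003), np.float64(0.339)) 263.0
```

View pics/a5.png

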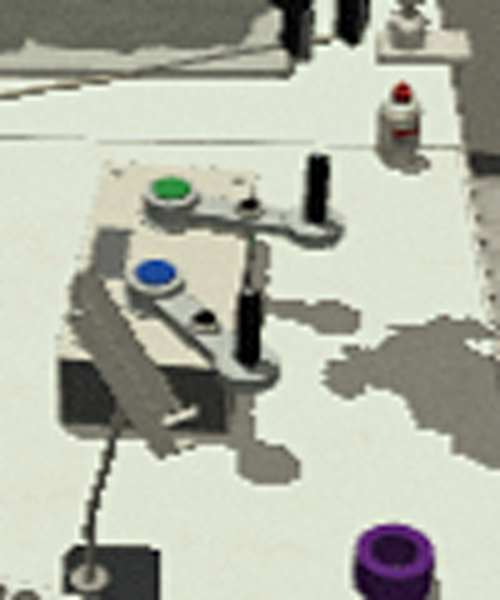

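The green arm now points forward, with its grip at (317,190). Both camera fits put the collar at (0.407, 0.339). Moving to it.

```bash
python3 -m crank '{"delta_pos":[[22,-40,0],[22,-40,0],[22,-40,0],[22,-40,0],[22,-40,0]],"dr":[[0,0,0],[0,0,0],[0,0,0],[0,0,0],[0,0,0]],"grip":[0.2,0.2,-0.3,-0.6,-0.6]}'
python3 -m crank '{"delta_pos":[[22,-40,0],[22,-40,0],[22,-39,0],[0,0,0],[0,0,0]],"dr":[[0,0,0],[0,0,0],[0,0,0],[0,0,0],[0,0,0]],"grip":[-0.6,-0.6,-0.6,-0.6,-0.6]}'
python3 -m crank '{"delta_pos":[[0,0,40],[0,0,40],[0,0,40],[0,0,20],[0,0,0]],"dr":[[0,0,0],[0,0,0],[0,0,0],[0,0,0],[0,0,0]],"grip":[-0.6,-0.6,-0.6,-0.6,-0.6]}'
```

```text
clock: 18.2
eef_pos: [0.4234, 0.2055, 0.1994]
tool_rot: [180.0, -0.0, 36.1]
wrist_force: [0.5, -0.2, 0.3]
opening: 0.0679
clock: 18.7
eef_pos: [0.4067, 0.3394, 0.1988]
tool_rot: [180.0, 0.1, 36.2]
wrist_force: [0.3, -0.6, -0.2]
opening: 0.068
clock: 19.2
eef_pos: [0.4053, 0.3357, 0.0565]
tool_rot: [-180.0, 0.4, 35.9]
wrist_force: [-0.5, -0.3, -0.5]
opening: 0.0682
```

```bash
python3 -m crank '{"delta_pos":[[0,0,0],[0,0,0]],"dr":[[0,0,0],[0,0,0]],"grip":[-0.6,-0.6]}'
python3 - <<'E'
from h import *
im=get_image('side'); cv2.imwrite('pics/a6.png',cv2.resize(im['color'][210:320,300:430,::-1],(709,600),interpolation=cv2.INTER_CUBIC))
E
```

```text
clock: 19.4
eef_pos: [0.4088, 0.3389, 0.0609]
tool_rot: [180.0, -0.2, 35.9]
wrist_force: [0.8, 0.3, 0.4]
opening: 0.0683
```

View pics/a6.png

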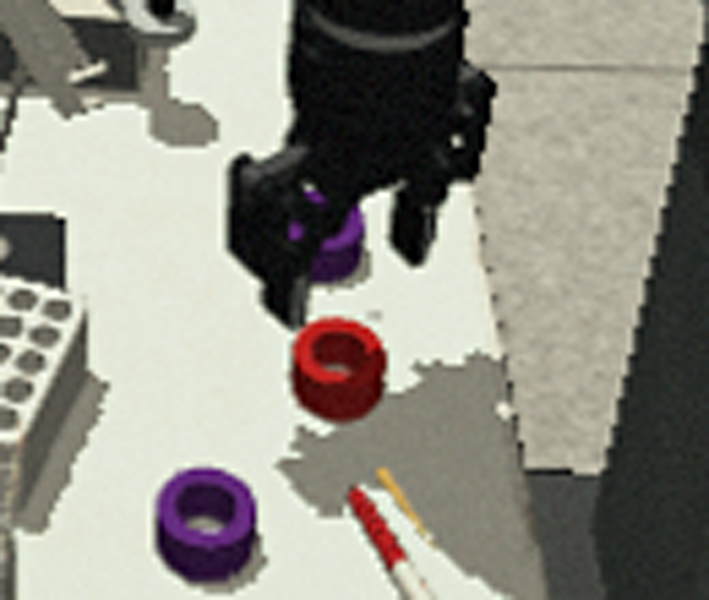

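Ring (340,370) lies below and between the fingers, and both purple rings are clear. Descending and gripping.

```bash
python3 -m crank '{"delta_pos":[[-1.3,-1,15],[0,0,15],[0,0,15],[0,0,10],[0,0,0]],"dr":[[0,0,0],[0,0,0],[0,0,0],[0,0,0],[0,0,0]],"grip":[-0.6,-0.6,-0.6,-0.6,-0.6]}'
python3 -m crank '{"delta_pos":[[0,0,0],[0,0,0],[0,0,0],[0,0,0],[0,0,0]],"dr":[[0,0,0],[0,0,0],[0,0,0],[0,0,0],[0,0,0]],"grip":[-0.6,-0.3,0.2,0.2,0.2]}' 30
```

```text
clock: 19.95
eef_pos: [0.4055, 0.3386, 0.004]
tool_rot: [-180.0, 0.0, 36.0]
wrist_force: [-0.6, -0.2, -0.2]
opening: 0.0684
clock: 20.45
eef_pos: [0.4065, 0.3393, 0.0053]
tool_rot: [180.0, -0.1, 36.0]
wrist_force: [0.1, -1.0, 6.0]
opening: 0.0441
```

```bash
python3 -m crank '{"delta_pos":[[0,0,-10],[0,0,-25],[0,0,-40],[0,0,-45],[0,0,-35]],"dr":[[0,0,0],[0,0,0],[0,0,0],[0,0,0],[0,0,0]],"grip":[0.2,0.2,0.2,0.2,0.2]}'
python3 -m crank '{"delta_pos":[[0,0,0],[0,0,0]],"dr":[[0,0,0],[0,0,0]],"grip":[0.2,0.2]}'
python3 - <<'E'
from h import *
im=get_image('side'); cv2.imwrite('pics/a7.png',cv2.resize(im['color'][160:320,290:430,::-1],(525,600),interpolation=cv2.INTER_CUBIC))
# posts now: points z .085-.13 near left home / right out
import pickle
for n in ['top','side']:
    im=get_image(n)
    K=np.array([[im['fx'],0,im['cx']],[0,im['fy'],im['cy']],[0,0,1]])
    vv,uu=np.mgrid[0:400,0:640]
    p=cv2.undistortPoints(np.stack([uu,vv],-1).reshape(-1,1,2).astype(float),K,np.array(im['D'],float))[:,0]
    d=im['depth'].reshape(-1,1)
    W=np.array(im['xyz'])+ (np.c_[p[:,0],-p[:,1],-np.ones(len(p))]*d)@rot(im['orientation']).T
    for nm,c in [('L',(.495,.131)),('R',(.450,-.025))]:
        r=np.hypot(W[:,0]-c[0],W[:,1]-c[1])<.03
        for lo,hi in [(.085,.116),(.116,.13)]:
            q=W[r&(W[:,2]>lo)&(W[:,2]<hi)]
            if len(q): print(n,nm,lo,len(q),q.mean(0).round(4),((q.min(0)+q.max(0))/2).round(4))
E
```

```text
clock: 20.95
eef_pos: [0.4061, 0.339, 0.1624]
tool_rot: [180.0, -0.1, 36.0]
wrist_force: [0.8, 1.5, 0.1]
opening: 0.0442
clock: 21.15
eef_pos: [0.4063, 0.3392, 0.1606]
tool_rot: [180.0, -0.1, 36.0]
wrist_force: [-0.5, -0.6, -0.6]
opening: 0.0441
top L 0.085 5 [0.4887 0.1285 0.0974] [0.489  0.1293 0.0986]
top L 0.116 30 [0.4942 0.1312 0.1212] [0.4941 0.1311 0.1217]
top R 0.085 8 [ 0.447  -0.0175  0.1027] [ 0.4472 -0.0184  0.1005]
top R 0.116 30 [ 0.4491 -0.0234  0.1214] [ 0.4484 -0.0238  0.1214]
side L 0.085 42 [0.4964 0.1397 0.1012] [0.4962 0.1392 0.1004]
side L 0.116 14 [0.4964 0.1365 0.1196] [0.4967 0.1353 0.1192]
side R 0.085 37 [ 0.4505 -0.0163  0.1015] [ 0.45   -0.0167  0.1006]
side R 0.116 12 [ 0.4508 -0.0196  0.1193] [ 0.4504 -0.0194  0.1193]
```

View pics/a7.png

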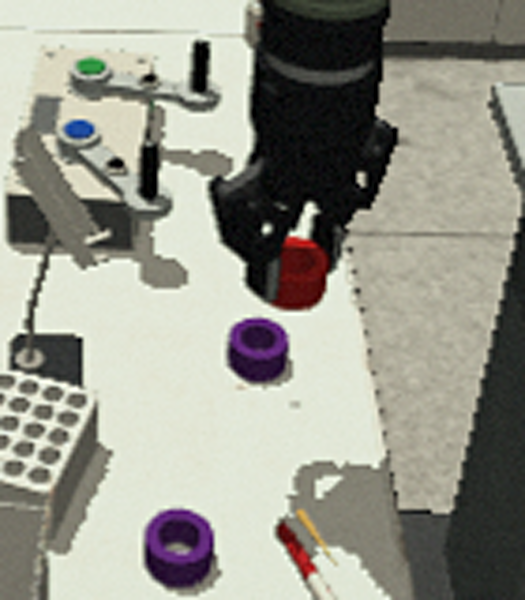

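```bash
python3 -m crank '{"delta_pos":[[-7,30,0],[-8.5,38,0],[-8.5,38,0],[-8.5,38,0],[-8.5,38,0]],"dr":[[0,0,0],[0,0,0],[0,0,0],[0,0,0],[0,0,0]],"grip":[0.2,0.2,0.2,0.2,0.2]}'
python3 -m crank '{"delta_pos":[[-8.7,38,0],[0,0,0],[0,0,12],[0,0,8],[0,0,0]],"dr":[[0,0,0],[0,0,0],[0,0,0],[0,0,0],[0,0,0]],"grip":[0.2,0.2,0.2,0.2,0.2]}'
python3 -m crank '{"delta_pos":[[0,0,0],[0,0,0]],"dr":[[0,0,0],[0,0,0]],"grip":[0.2,0.2]}'
python3 - <<'E'
from h import *
im=get_image('side'); cv2.imwrite('pics/a8.png',cv2.resize(im['color'][140:240,290:380,::-1],(540,600),interpolation=cv2.INTER_CUBIC))
# collar pose fit in hand from side silhouette (lower part of red mask)
hsv=cv2.cvtColor(im['color'],cv2.COLOR_RGB2HSV)
m=(cv2.inRange(hsv,(0,110,50),(8,255,255))|cv2.inRange(hsv,(172,110,50),(180,255,255)))
y,x=np.nonzero(m[150:230,300:370]); x+=300;y+=150
print(x.min(),x.max(),y.min(),y.max(),len(x))
s=get_state();c=s['eef_pos'];print(c)
def pr(W):
    K=np.array([[im['fx'],0,im['cx']],[0,im['fy'],im['cy']],[0,0,1]])
    C=(np.atleast_2d(W)-np.array(im['xyz']))@rot(im['orientation'])*[1,-1,-1]
    return cv2.projectPoints(C,np.zeros(3),np.zeros(3),K,np.array(im['D'],float))[0][:,0]
a=np.linspace(0,2*np.pi,90)
h=np.r_[[ [c[0]+.023*np.cos(t),c[1]+.023*np.sin(t),c[2]-.0053+z] for t in a for z in (0,.026)]]
q=pr(h);print('pred collar px',q.min(0),q.max(0))
print('post foot/top',pr([[.4946,.1316,.072],[.4946,.1316,.122]]))
E
```

```text
clock: 21.8
eef_pos: [0.4788, 0.1658, 0.1578]
tool_rot: [-179.9, 0.2, 36.0]
wrist_force: [1.2, -0.0, -0.2]
opening: 0.0443
clock: 22.3
eef_pos: [0.4924, 0.1323, 0.137]
tool_rot: [-179.9, 0.2, 36.1]
wrist_force: [-0.3, 0.4, -0.1]
opening: 0.0442
clock: 22.5
eef_pos: [0.4945, 0.1323, 0.1393]
tool_rot: [-180.0, -0.0, 36.0]
wrist_force: [0.2, 0.5, 1.0]
opening: 0.0441
326 362 157 198 180
[0.4947019  0.13218661 0.13951522]
pred collar px [321.97967071 182.51500796] [338.13341731 198.89021722]
post foot/top [[329.24972757 211.09518186]
 [329.76394889 197.5855131 ]]
```

View pics/a8.png

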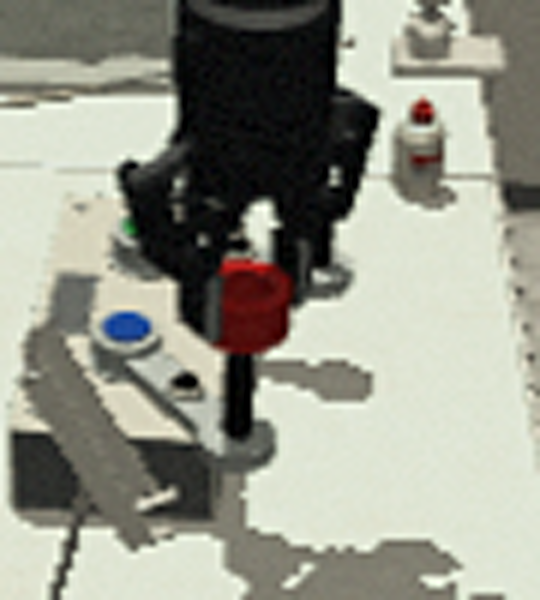

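Collar right edge at px 338.8 (predicted 338.1) and post at 329.7 (predicted 329.8), so it is aligned. Lowering.

```bash
python3 -m crank '{"delta_pos":[[0,0,5],[0,0,5],[0,0,5],[0,0,5],[0,0,0]],"dr":[[0,0,0],[0,0,0],[0,0,0],[0,0,0],[0,0,0]],"grip":[0.2,0.2,0.2,0.2,0.2]}'
```

```text
clock: 23.05
eef_pos: [0.494, 0.1314, 0.1183]
tool_rot: [-180.0, 0.1, 35.9]
wrist_force: [-0.4, -0.2, -0.4]
opening: 0.044
```

```bash
python3 -m crank '{"delta_pos":[[0,0,8],[0,0,8],[0,0,8],[0,0,8],[0,0,0]],"dr":[[0,0,0],[0,0,0],[0,0,0],[0,0,0],[0,0,0]],"grip":[0.2,0.2,0.2,0.2,0.2]}'
python3 -m crank '{"delta_pos":[[0,0,2],[0,0,2],[0,0,2],[0,0,0],[0,0,0]],"dr":[[0,0,0],[0,0,0],[0,0,0],[0,0,0],[0,0,0]],"grip":[0.2,0.2,0.2,0.2,0.2]}'
```

```text
clock: 23.55
eef_pos: [0.4936, 0.1314, 0.0858]
tool_rot: [-179.9, 0.1, 36.0]
wrist_force: [0.6, -0.2, -0.3]
opening: 0.0442
clock: 24.05
eef_pos: [0.4947, 0.1316, 0.0814]
tool_rot: [180.0, -0.0, 36.0]
wrist_force: [-0.5, 0.5, -0.1]
opening: 0.0445
```

```bash
python3 -m crank '{"delta_pos":[[0,0,2],[0,0,1.5],[0,0,0],[0,0,0]],"dr":[[0,0,0],[0,0,0],[0,0,0],[0,0,0]],"grip":[0.2,0.2,0.2,0.2]}'
python3 -m crank '{"delta_pos":[[0,0,1],[0,0,0],[0,0,0]],"dr":[[0,0,0],[0,0,0],[0,0,0]],"grip":[0.2,0.2,0.2]}'
```

```text
clock: 24.45
eef_pos: [0.4946, 0.1315, 0.0777]
tool_rot: [-180.0, 0.0, 36.0]
wrist_force: [-0.5, -0.3, 0.1]
opening: 0.0441
clock: 24.75
eef_pos: [0.495, 0.1317, 0.0772]
tool_rot: [180.0, -0.0, 36.0]
wrist_force: [-0.7, 0.3, 4.8]
opening: 0.0444
```

Contact felt (+4.8 N), so the collar is down on the seat. Opening and lifting straight up.

```bash
python3 -m crank '{"delta_pos":[[0,0,0],[0,0,0],[0,0,0],[0,0,0],[0,0,0]],"dr":[[0,0,0],[0,0,0],[0,0,0],[0,0,0],[0,0,0]],"grip":[-0.1,-0.25,-0.4,-0.5,-0.5]}'
python3 -m crank '{"delta_pos":[[0,0,-5],[0,0,-10],[0,0,-20],[0,0,-30],[0,0,-40]],"dr":[[0,0,0],[0,0,0],[0,0,0],[0,0,0],[0,0,0]],"grip":[-0.5,-0.5,-0.5,-0.5,-0.5]}'
python3 -m crank '{"delta_pos":[[9,-38,-20],[9,-38,0],[9,-38,0],[9,-38,0],[9,-38,0]],"dr":[[0,0,0],[0,0,0],[0,0,0],[0,0,0],[0,0,0]],"grip":[-0.5,-0.5,-0.5,-0.5,-0.5]}'
python3 -m crank '{"delta_pos":[[0,0,0],[0,0,0],[0,0,0]],"dr":[[0,0,0],[0,0,0],[0,0,0]],"grip":[-0.5,-0.5,-0.5]}'
python3 - <<'E'
from h import *
s=get_image('side'); t=get_image('top')
cv2.imwrite('pics/a9.png',cv2.resize(s['color'][140:240,290:380,::-1],(540,600),interpolation=cv2.INTER_CUBIC))
cv2.imwrite('pics/a9t.png',cv2.convertScaleAbs(cv2.resize(t['color'][120:280,270:470,::-1],(750,600),interpolation=cv2.INTER_CUBIC),alpha=1.5))
for n,im in [('top',t),('side',s)]:
    K=np.array([[im['fx'],0,im['cx']],[0,im['fy'],im['cy']],[0,0,1]])
    vv,uu=np.mgrid[0:400,0:640]
    p=cv2.undistortPoints(np.stack([uu,vv],-1).reshape(-1,1,2).astype(float),K,np.array(im['D'],float))[:,0]
    d=im['depth'].reshape(-1,1)
    W=np.array(im['xyz'])+ (np.c_[p[:,0],-p[:,1],-np.ones(len(p))]*d)@rot(im['orientation']).T
    hsv=cv2.cvtColor(im['color'],cv2.COLOR_RGB2HSV)
    m=(cv2.inRange(hsv,(0,110,50),(8,255,255))|cv2.inRange(hsv,(172,110,50),(180,255,255))).reshape(-1)>0
    for nm,c in [('L',(.4946,.1316)),('R',(.449,-.0236))]:
        r=np.hypot(W[:,0]-c[0],W[:,1]-c[1])<.035
        q=W[r&(W[:,2]>.116)&(W[:,2]<.13)]
        if len(q): print(n,nm,'post',len(q),q.mean(0).round(4))
        q=W[r&m&(W[:,2]>.09)&(W[:,2]<.112)]
        if len(q)>5:
            A=np.c_[q[:,:2]-q[:,:2].mean(0),np.ones(len(q))]; print(n,nm,'collar top',len(q),q.mean(0).round(4),'plane',np.linalg.lstsq(A,q[:,2],rcond=None)[0].round(3),q[:,2].min().round(4),q[:,2].max().round(4))
E
```

```text
clock: 25.25
eef_pos: [0.4946, 0.1315, 0.0767]
tool_rot: [-180.0, 0.0, 36.0]
wrist_force: [0.5, -0.0, -0.7]
opening: 0.0636
clock: 25.75
eef_pos: [0.4935, 0.1314, 0.1825]
tool_rot: [-179.9, 0.1, 36.0]
wrist_force: [0.9, -0.3, 0.2]
opening: 0.0638
clock: 26.25
eef_pos: [0.419, 0.3131, 0.203]
tool_rot: [180.0, -0.1, 35.9]
wrist_force: [0.8, 0.4, 0.6]
opening: 0.0641
clock: 26.55
eef_pos: [0.4199, 0.3111, 0.2022]
tool_rot: [180.0, -0.0, 35.9]
wrist_force: [0.8, 0.6, -0.0]
opening: 0.0638
top L post 30 [0.4941 0.1317 0.1217]
top L collar top 144 [0.4936 0.1291 0.0989] plane [-0.011 -0.017  0.099] 0.0948 0.103
top R post 30 [ 0.4487 -0.0234  0.1217]
side L post 18 [0.4961 0.137  0.1189]
side L collar top 91 [0.4956 0.1393 0.0963] plane [-0.004 -0.052  0.096] 0.0902 0.1106
side R post 12 [ 0.4508 -0.0193  0.1195]
```

View pics/a9.png

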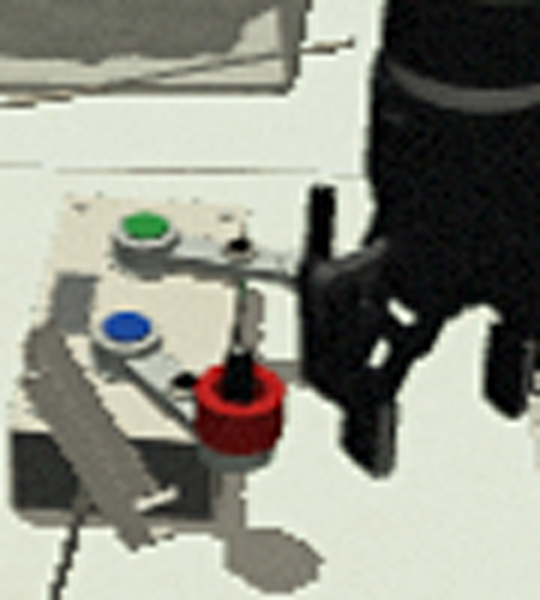

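View pics/a9t.png

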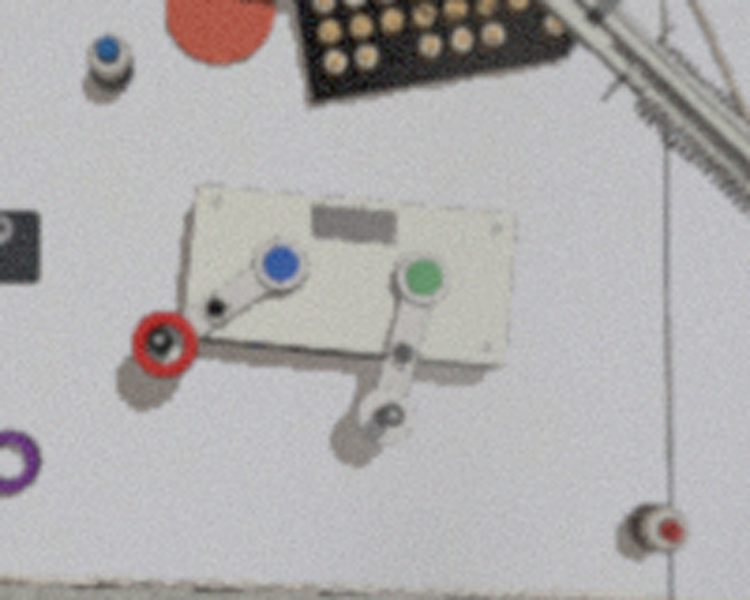

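The collar sits flat around the left post at (240,410) in the side view. The left arm is home, the right arm is out and both bottles are undisturbed. Handing in.

```bash
python3 -c "
from workcell import job_done; print(job_done())"
```

```text
the job is handed in; nothing more can be done
None
```

The job is done and handed in at about 26.6 s; no verdict was reported.

- **Left arm (blue cap):** this is the one that binds. It ran at about 1 N up to roughly 0.4 rad, then the force rose to a peak of about 10 N, where I stopped. I swung it back until the home buffer pushed back at about 3.5 N, then released it. Its measured angle is about 0 rad.
- **Right arm (green cap):** it ran freely, at 1 N or less all the way. I left it at its end stop after feeling about 4 N from the buffer. Its grip measures (0.449, -0.023), against (0.449, -0.024) computed for fully out.
- **Collar:** the red collar is over the left grip. Its top face measures 98.9 mm high and level to about 1°, against 98 mm expected. In the pictures it sits around the post on the seat.
- **Other checks:** neither bottle looks moved from its starting place, and the gripper ended clear of everything.

One disagreement: where the fingers met the left grip at home put it about 3 mm from where the cameras did. I used the camera position to place the collar, and it fitted. The side camera's readings of the posts and collar sit about 5–8 mm towards that camera, because it mainly sees their near side.

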